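# Sieve the hazelnuts from the walnuts and hang the sieve up

## Robot

A 6-joint arm with a two-finger parallel gripper is mounted at the origin on a cart in front of the work surface, level with it; the furniture and walls round the work are solid. World frame = base frame: x ahead of the robot, y to its left, z up, the work surface at z = 0. Lengths are in m, angles in rad, forces in N, time in s.
With the tool pointing down it reaches from about 0.3 to 0.775 m from the base axis. Payload 14.6 kg.
Tool frame: the origin (TCP) lies midway between the tips of the shut fingers; the grasp point (between the pads) lies 19 mm behind it; z points along the fingers, y is the line along which they close (so a half turn about z gives the same grasp; the last joint's range is limited). The gripper opens to 94 mm and grips with 3 to 60 N. Pads are 16 mm wide; open, the fingers measure 119 mm over their backs; the gripper's body (75 mm by 177 mm) begins 78 mm behind the grasp point.
Start: joints at [1.183, 0.3, 1.521, -0, 1.321, -0.067], TCP at [0.173, 0.522, 0.205] pointing down, gripper open.
Joint ranges: [-3.03, 3.03], [-0.79, 2.21], [0.23, 2.52], [-1.04, 4.18], [0, 3.07], [-2.55, 2.55]. Speed limits (rad/s): [2.22, 2.22, 2.57, 3.14, 3.14, 3.14].

## Interface

Orientations are given as [roll, pitch, yaw] about the fixed x, y, z axes, in that order (R = Rz(yaw) Ry(pitch) Rx(roll)).
In Python, from station import ctrl gives the robot as it stands. The module is installed in compiled form; this text tells all that it offers.
- The arm moves only by the tool servo_tool, never from a script. Its argument "plan" is a list of rows, each a list of 7 numbers: the opening in per cent of the stroke, from 0 (shut) to 100 (fully open), then the shift along the tool's x, y, z in m, then the turn, a rotation vector about the tool's x, y, z in rad. A call has exactly 8 rows; each row shifts and turns the commanded pose from where the row before left it, along the tool's axes as they then stand; what a row does not reach is not made up. A row lasts 1/8 s, in which the tool goes at most 62.5 mm and 10.7 degrees, less where a joint would pass 70% of its speed; a pose out of reach is approached as far as the arm can. A call with a gripper value outside its range is refused whole. The fingers move at their own pace and stop on an object; "force" is the grip in N (left out, the last holds). Time passes only in rows, so rows that do not move let the fingers close, or fill a call up. It gives the time, the measured TCP pose, the force, the opening and the grip force at its end, in the units of the state.
- ctrl.get_obs(): the state, without advancing time (a new reading comes with each control period).
- ctrl.camera(name): name is "scene" or "side" or "wrist"; returns a dict with "pixels" (480x640x3 uint8, red, green, blue), "z_map" (480x640 float32, m along the optical axis (not along the pixel's ray), 0 where there is no reading), "mtx" (3x3 intrinsics, pixels), "pose" (4x4, takes a point from camera to world coordinates). Camera axes: x right, y up, looking along -z (the intrinsics and any distortion apply to the point x, -y, -z); pixel columns grow to the right and rows downward; lengths in m; the calibration is good to about 2 mm. A picture is of the moment at which its call begins.
- ctrl.hand_in(): hands the job in; it is judged then, once.
The state is a dict: "time_s": time; "qpos": joint angles; "joint_vel": joint speeds; "tau": joint torques, N m; "ee_pos": TCP position; "eef_rot": TCP orientation; "force": force on the tool from outside, world axes, zero at the start; "moment": the same for the moment, N m; "grip_width": finger opening in m; "grip_force": force on a finger pad.
Only numpy, scipy, OpenCV 4.12 (cv2) and the standard library are available. Lean on these libraries where they do the work, as an engineer would, in place of code of your own. Each camera call takes 0.05 s, during which the arm holds its last target. There are 200 camera calls.

## Task

Sort the mixed nuts: shake the sieve over the baking pan until all six hazelnuts have dropped through its slots into the pan and only the three walnuts are left in it, then tip the walnuts over the sieve's lip into the white bowl. Finally hang the empty sieve by its handle on the hook of the stand and let go. Handle only the sieve, not the nuts, and leave the mill, the tea carton and the spice jar where they stand.

Things in the scene. Friction and masses are not known exactly. Their poses are not given: they have to be found in the camera images.
- sieve: Slotted steel nut sieve, about 0.35 kg, standing in the baking pan on four 30 mm feet. Origin: midway between the soles; z up. Tray inside: x -76..76 mm, y -65..65 mm, walls 3 mm thick up to z 72. Floor (top at z 33): four flat bars along x, 10 mm wide, at y -42, -14, 14, 42, with five 18 mm slots between and beside them. Nuts sit still on the bars until it is shaken; along y works best.
- sieve_lip (a point): Middle of the edge of the sieve's pouring lip, at x -112, z 53 mm in the sieve's frame; axes as the sieve. The lip replaces the front (-x) wall: a plate as wide as the tray that rises forward from the floor at 30 degrees. Walnuts roll out over it when the sieve is tipped lip-down by clearly more than 30 degrees (45 to 55 is good).
- sieve_grip (a point): Middle of the sieve's fixed arched handle, over the middle of the tray, 140 mm above the soles: a level, flat-sided wooden bar, 12 mm thick along the sieve's x, 16 mm high, 104 mm long along the sieve's y. Axes as the sieve. The bar's underside, 8 mm below this point, is what rests in the hook; it is 60 mm above the tray's walls.
- pan: Dark baking pan, 193 (x) by 263 (y) by 22 mm high, floor 4 mm thick, fixed on the worktop; the sieve stands in it. Origin: centre of its underside. It is to catch the hazelnuts.
- bowl: Plain white ceramic bowl, 210 mm across the rim, 75 mm high, fixed on the worktop to one side of the pan (left or right). Origin: centre of its underside. It is to receive the walnuts. Room for the wrist when tipping: a spice rack stands beyond the left place and wall cabinets hang to the right of the right one, so lean the tool to the middle (left) or ahead (right).
- stand: Dark steel hanging stand, fixed on the worktop at the other side of the pan. Round foot 150 mm across, 13 mm high; an 8 mm post 112 mm behind the hook (+x), 268 mm tall; from its top an 8 mm round arm slopes down forward into an upturned hook. Origin: on the worktop below the hook's seat; the hook's tip lies on the stand's -x side.
- hook_seat (a point): Lowest point of the hook's upper face, 235 mm above the worktop, where the bar rests; axes as the stand. The upturned tip is 32 mm in front (-x), its top 20 mm higher than the seat; behind, the arm is 29 mm higher 85 mm back. Hang the sieve from the front (-x): rear wall under the arm, bar over the tip, then lower it.
- walnut_1: Walnut, light brown and furrowed, 39 mm long and 34 mm thick, too large for the slots, 15 g; one of three lying in the sieve. Origin: its middle.
- walnut_2: Walnut, light brown and furrowed, 39 mm long and 34 mm thick, too large for the slots, 15 g; one of three lying in the sieve. Origin: its middle.
- walnut_3: Walnut, light brown and furrowed, 39 mm long and 34 mm thick, too large for the slots, 15 g; one of three lying in the sieve. Origin: its middle.
- hazelnut_1: Hazelnut, brown and smooth, 14 mm across and 14.5 mm tall with a flat 7 mm base, 10 g; one of six standing on the sieve's bars. Falls through an 18 mm slot. Origin: its middle.
- hazelnut_2: Hazelnut, brown and smooth, 14 mm across and 14.5 mm tall with a flat 7 mm base, 10 g; one of six standing on the sieve's bars. Falls through an 18 mm slot. Origin: its middle.
- hazelnut_3: Hazelnut, brown and smooth, 14 mm across and 14.5 mm tall with a flat 7 mm base, 10 g; one of six standing on the sieve's bars. Falls through an 18 mm slot. Origin: its middle.
- hazelnut_4: Hazelnut, brown and smooth, 14 mm across and 14.5 mm tall with a flat 7 mm base, 10 g; one of six standing on the sieve's bars. Falls through an 18 mm slot. Origin: its middle.
- hazelnut_5: Hazelnut, brown and smooth, 14 mm across and 14.5 mm tall with a flat 7 mm base, 10 g; one of six standing on the sieve's bars. Falls through an 18 mm slot. Origin: its middle.
- hazelnut_6: Hazelnut, brown and smooth, 14 mm across and 14.5 mm tall with a flat 7 mm base, 10 g; one of six standing on the sieve's bars. Falls through an 18 mm slot. Origin: its middle.
- grinder_mill: Bystander: slim pale-grey pepper mill, 47 mm across, 166 mm tall, standing behind the work. Origin: centre of its underside.
- tea_carton: Bystander: small printed tea carton, 60 x 76 x 102 mm, standing behind the work. Origin: centre of its underside.
- spice: Bystander: small glass spice jar with a red lid, 46 mm across, 97 mm tall, standing behind the work. Origin: centre of its underside.
Things that resemble listed ones, but are neither listed nor needed, are in the scene too. Several things have the shape of the bowl; the one meant has the colours described above.

How it is judged:
By the outcome, as a careful person would: the job done as asked, in the order asked, and still so for the second after the job is handed in, with the robot touching nothing.
It also fails if it takes over 72 s, if anything falls off the work surface, if the arm or the gripper's body presses on something with over 40 N, if the wrist force passes 120 N, or if a joint passes its speed limit or range.

## Working session

There is one attempt and no reset: what is moved stays moved. The work goes in short steps, Python scripts to look and compute and a tool call to move; the robot and the scene stay as the last step left them, time stands still between calls to the robot, and variables do not carry over. Pictures are saved under pics/ and viewed, at most 11 in all, crops included, and the job is handed in when it is done.

Besides the shell and the picture viewer there is one more tool, called after ">>>" as name([rows], argument=value, ...), one row to a line, values as JSON. servo_tool: Moves the arm, as the interface text tells. Its arguments: {"type":"object","properties":{"plan":{"type":"array","items":{"type":"array","items":{"type":"number"}}},"force":{"type":"number"}},"required":["plan"]}

```bash
mkdir -p pics; cat > h.py <<'E'
import numpy as np, cv2
from station import ctrl
from scipy.spatial.transform import Rotation as R
def snap(n,f=None):
    c=ctrl.camera(n)
    if f: cv2.imwrite('pics/'+f,c['pixels'][:,:,::-1])
    return c
def cloud(c):
    z=c['z_map'].astype(float);K=c['mtx'];v,u=np.mgrid[:480,:640]
    p=np.stack([(u-K[0,2])/K[0,0]*z,-(v-K[1,2])/K[1,1]*z,-z],-1)
    P=p@c['pose'][:3,:3].T+c['pose'][:3,3];P[z==0]=np.nan
    return P
E
python3 - <<'E'
from h import *
a=snap('scene','a.png')
b=snap('side','b.png')
np.savez('s.npz',A=cloud(a),B=cloud(b),a=a['pixels'],b=b['pixels'])
for c in(a,b):print(c['mtx'].round(1).tolist(),c['pose'].round(3).tolist(),(c['z_map']>0).mean(), c.keys())
o=ctrl.get_obs();print(o)
E
```

```text
[[515.6, 0.0, 308.8], [0.0, 515.6, 231.3], [0.0, 0.0, 1.0]] [[0.722, 0.445, -0.53, -0.157], [-0.692, 0.488, -0.532, -0.657], [0.022, 0.751, 0.66, 0.953], [0.0, 0.0, 0.0, 1.0]] 0.996025390625 dict_keys(['pixels', 'z_map', 'mtx', 'pose'])
[[433.4, 0.0, 327.4], [0.0, 433.4, 238.8], [0.0, 0.0, 1.0]] [[0.595, -0.673, 0.439, 0.994], [0.804, 0.5, -0.323, -0.354], [-0.002, 0.545, 0.838, 1.101], [0.0, 0.0, 0.0, 1.0]] 0.9960384114583334 dict_keys(['pixels', 'z_map', 'mtx', 'pose'])
{'time_s': 0.1, 'qpos': array([ 1.18338919e+00,  3.00399847e-01,  1.52151552e+00, -1.62153351e-05,
        1.32070335e+00, -6.65559394e-02]), 'joint_vel': array([-4.96228279e-05, -1.49366530e-03,  5.58652508e-04, -2.95939856e-04,
        1.84165409e-03,  1.20670110e-03]), 'tau': array([ 2.38920344e-03, -5.32648408e+01, -3.53279901e+01,  7.10353651e-02,
        2.35564588e-02, -8.15371391e-05]), 'ee_pos': array([0.17335055, 0.52171874, 0.20495315]), 'eef_rot': array([-3.14056781e+00, -5.25686928e-05,  2.82074545e+00]), 'force': array([-0.14326958,  0.43919316,  0.35071764]), 'moment': array([0.0226493 , 0.00956633, 0.01977236]), 'grip_force': 0.0, 'grip_width': 0.0937042397469044}
```

View pics/a.png

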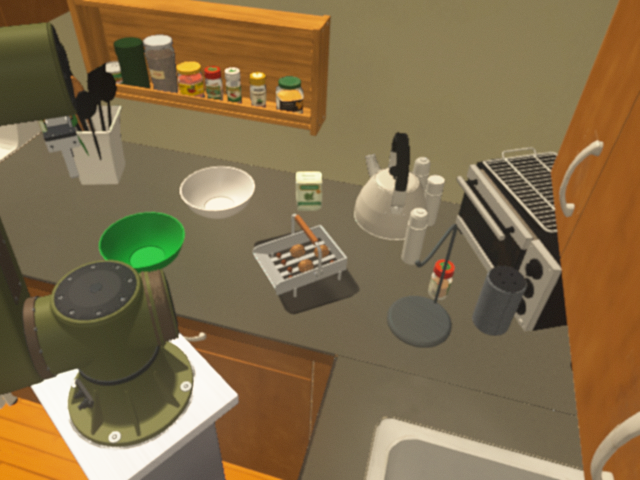

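View pics/b.png

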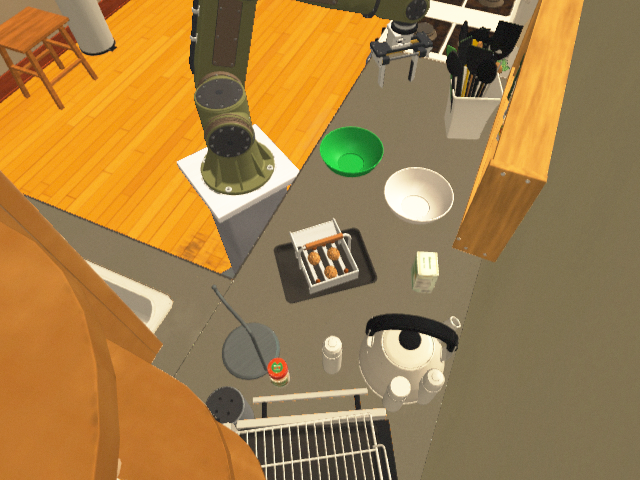

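Scene shows the sieve in the dark pan (a: ~300,255; b: ~325,262), the white bowl (a: 217,190; b: 419,195), and the stand with its foot (a: 419,320; b: 250,350) and hook tip (b: 214,289). The green bowl is a decoy.

```bash
python3 - <<'E'
from h import *
d=np.load('s.npz')
def roi(P,u0,u1,v0,v1):
    m=np.zeros(P.shape[:2],bool);m[v0:v1,u0:u1]=1;return m
def circ(p):
    A=np.c_[2*p[:,:2],np.ones(len(p))];s=np.linalg.lstsq(A,(p[:,:2]**2).sum(1),rcond=None)[0]
    return s[:2],np.sqrt(s[2]+s[0]**2+s[1]**2)
def rect(p): return cv2.minAreaRect((p[:,:2]*1000).astype(np.float32))
for n,im,rb,rs,rp,rh in(('A','a',(175,260,160,222),(380,460,220,350),(235,365,230,315),(285,325,205,265)),('B','b',(380,458,165,225),(205,300,280,380),(268,380,222,305),(295,350,228,255))):
    P=d[n];I=d[im].astype(int);hsv=cv2.cvtColor(d[im],cv2.COLOR_RGB2HSV);z=P[...,2]
    m=roi(P,*rb)&(abs(z-.073)<.004);print(n,'bowl',circ(P[m]),m.sum())
    m=roi(P,*rs)&(abs(z-.013)<.004);print('foot',circ(P[m]),rect(P[m]))
    m=roi(P,*rs)&(z>.12)&(z<.29)&(I.max(-1)<130);q=P[m];q=q[np.argsort(q[:,2])]
    print('arm',len(q),q[::max(1,len(q)//14)].round(3).tolist())
    m=roi(P,*rp)&(abs(z-.022)<.003)&(I.max(-1)<90);print('pan',m.sum(),rect(P[m]) if m.sum()>5 else '')
    m=roi(P,*rh)&(z>.13)&(hsv[...,1]>110);q=P[m];print('handle',m.sum(),q.mean(0),rect(q),np.nanmax(q[:,2]))
    m=roi(P,*rp)&(z>.05)&(z<.085)&(hsv[...,1]<60);print('walls',m.sum(),rect(P[m]),np.nanmax(P[m][:,2]))
E
```

```text
A bowl (array([0.47958924, 0.36028352]), np.float64(0.10348981812736589)) 394
foot (array([ 0.64277598, -0.22908828]), np.float64(0.11617399971624774)) ((676.5914916992188, -197.27291870117188), (432.0146484375, 155.15185546875), 41.8950309753418)
arm 425 [[0.638, -0.29, 0.12], [0.644, -0.293, 0.147], [0.642, -0.294, 0.171], [0.641, -0.287, 0.193], [0.638, -0.291, 0.216], [0.644, -0.293, 0.233], [0.539, -0.299, 0.236], [0.545, -0.299, 0.238], [0.561, -0.297, 0.242], [0.57, -0.294, 0.247], [0.578, -0.292, 0.251], [0.495, -0.299, 0.254], [0.593, -0.292, 0.258], [0.61, -0.291, 0.264], [0.628, -0.29, 0.269]]
pan 235 ((491.2684020996094, 3.961212158203125), (267.34832763671875, 193.4236602783203), 68.27361297607422)
handle 195 [0.48816775 0.00222796 0.14987401] ((489.744384765625, 3.1698875427246094), (102.14869689941406, 13.537653923034668), 73.42842102050781) 0.1566462131969958
walls 1446 ((474.5261535644531, 7.2828521728515625), (151.5894012451172, 196.1538543701172), 74.14063262939453) 0.08490944150000201
B bowl (array([0.48751731, 0.36101893]), np.float64(0.10101018527787899)) 337
fo
[... 248 characters left out ...]
.198], [0.647, -0.29, 0.229], [0.543, -0.297, 0.235], [0.52, -0.301, 0.238], [0.518, -0.299, 0.24], [0.508, -0.298, 0.244], [0.576, -0.298, 0.249], [0.496, -0.301, 0.252], [0.504, -0.302, 0.255], [0.502, -0.303, 0.259], [0.639, -0.289, 0.263], [0.637, -0.289, 0.266], [0.621, -0.296, 0.269]]
pan 341 ((491.15875244140625, 4.4870758056640625), (261.860595703125, 191.8828887939453), 69.31015014648438)
handle 223 [0.4951411  0.00200362 0.14936202] ((494.3929138183594, 2.3056182861328125), (103.09271240234375, 14.375113487243652), 75.82245635986328) 0.15619294109776904
walls 825 ((477.88323974609375, 9.103202819824219), (151.7268524169922, 195.3599395751953), 74.10459899902344) 0.08463967704728348
```

```bash
cat >> h.py <<'E'
def pose():
    o=ctrl.get_obs();return np.array(o['ee_pos']),R.from_euler('xyz',o['eef_rot'])
def Rt(psi,th=0):
    """tool orientation: sieve x at yaw psi (deg), tipped lip-down by th (deg); tool y = sieve x"""
    Rs=R.from_euler('z',psi,degrees=True)*R.from_euler('y',-th,degrees=True)
    return Rs*R.from_matrix(np.array([[0,1,0],[1,0,0],[0,0,-1.]]))
def rows(p1,R1,n,g,start=None):
    p0,R0=start or pose();p1=np.array(p1);d=(R0.inv()*R1).as_rotvec()/n;Rc=R0
    out=[]
    for i in range(n):
        t=Rc.inv().apply((p1-p0)/n);out.append([g]+t.round(4).tolist()+d.round(3).tolist());Rc=Rc*R.from_rotvec(d)
    for r in out:print(r)
    print('per row mm',np.linalg.norm(p1-p0)/n*1000,'deg',np.degrees(np.linalg.norm(d)))
E
python3 - <<'E'
from h import *
d=np.load('s.npz')
for n,rs in(('A',{'jar':(430,456,258,300),'carton':(294,325,170,212),'rack':(85,330,5,130),'mill':(400,430,205,265)}),('B',{'jar':(266,290,355,385),'carton':(413,440,250,292),'rack':(455,580,0,255),'mill':(322,344,335,375),'crock':(445,500,60,138)})):
    for k,(a,b,c,e) in rs.items():
        q=d[n][c:e,a:b].reshape(-1,3);q=q[q[:,2]>.03];print(n,k,np.percentile(q,[2,50,98],axis=0).round(3).tolist())
rows([.4995,.03,.23],Rt(-15.7),16,100)
E
```

```text
A jar [[0.637, -0.295, 0.033], [0.663, -0.287, 0.084], [0.697, -0.253, 0.157]]
A carton [[0.646, 0.156, 0.032], [0.675, 0.184, 0.084], [0.718, 0.227, 0.105]]
A rack [[0.339, 0.223, 0.102], [0.613, 0.542, 0.337], [0.798, 0.847, 0.502]]
A mill [[0.516, -0.301, 0.034], [0.719, -0.153, 0.096], [0.866, -0.072, 0.238]]
B jar [[0.663, -0.295, 0.034], [0.691, -0.274, 0.096], [0.706, -0.252, 0.101]]
B carton [[0.653, 0.156, 0.036], [0.699, 0.186, 0.1], [0.732, 0.231, 0.106]]
B rack [[0.219, 0.074, 0.096], [0.702, 0.377, 0.498], [0.928, 1.093, 0.65]]
B mill [[0.715, -0.173, 0.035], [0.742, -0.158, 0.144], [0.755, -0.133, 0.168]]
B crock [[0.25, 0.557, 0.038], [0.347, 0.694, 0.171], [0.539, 0.823, 0.323]]
[100, -0.029, -0.0227, -0.0015, -0.0, 0.0, 0.095]
[100, -0.0311, -0.0199, -0.0015, -0.0, 0.0, 0.095]
[100, -0.0328, -0.0168, -0.0015, -0.0, 0.0, 0.095]
[100, -0.0343, -0.0136, -0.0016, -0.0, 0.0, 0.095]
[100, -0.0354, -0.0103, -0.0016, -0.0, 0.0, 0.095]
[100, -0.0362, -0.0069, -0.0016, -0.0, 0.0, 0.095]
[100, -0.0367, -0.0034, -0.0016, -0.0, 0.0, 0.095]
[100, -0.0369, 0.0001, -0.0016, -0.0, 0.0, 0.095]
[100, -0.0367, 0.0036, -0.0016, -0.0, 0.0, 0.095]
[100, -0.0362, 0.0071, -0.0016, -0.0, 0.0, 0.095]
[100, -0.0354, 0.0105, -0.0016, -0.0, 0.0, 0.095]
[100, -0.0342, 0.0138, -0.0016, -0.0, 0.0, 0.095]
[100, -0.0327, 0.017, -0.0016, -0.0, 0.0, 0.095]
[100, -0.031, 0.02, -0.0016, -0.0, 0.0, 0.095]
[100, -0.0289, 0.0229, -0.0016, -0.0, 0.0, 0.095]
[100, -0.0266, 0.0255, -0.0016, -0.0, 0.0, 0.095]
per row mm 36.911429518936956 deg 5.457301680402831
```

>>> servo_tool([
  [100,-0.029,-0.0227,-0.0015,0,0,0.095],
  [100,-0.031,-0.02,-0.0015,0,0,0.095],
  [100,-0.033,-0.017,-0.0015,0,0,0.095],
  [100,-0.034,-0.0136,-0.0016,0,0,0.095],
  [100,-0.0354,-0.0103,-0.0016,0,0,0.095],
  [100,-0.036,-0.007,-0.0016,0,0,0.095],
  [100,-0.0367,-0.0034,-0.0016,0,0,0.095],
  [100,-0.037,0,-0.0016,0,0,0.095],
])

```text
time_s: 1.1
ee_pos: [0.3367, 0.275, 0.2179]
eef_rot: [-3.141, 0.0, 2.058]
force: [0.2, 0.9, 0.3]
grip_width: 0.0938
grip_force: 0.0
```

>>> servo_tool([
  [100,-0.0367,0.0036,-0.0016,0,0,0.095],
  [100,-0.036,0.007,-0.0016,0,0,0.095],
  [100,-0.0354,0.0105,-0.0016,0,0,0.095],
  [100,-0.034,0.0138,-0.0016,0,0,0.095],
  [100,-0.0327,0.017,-0.0016,0,0,0.095],
  [100,-0.031,0.02,-0.0016,0,0,0.095],
  [100,-0.029,0.023,-0.0016,0,0,0.095],
  [100,-0.0266,0.0255,-0.0016,0,0,0.095],
])

```text
time_s: 2.1
ee_pos: [0.5004, 0.0298, 0.2306]
eef_rot: [-3.141, 0.0, 1.298]
force: [1.1, 0.1, -0.2]
grip_width: 0.0941
grip_force: 0.0
```

```bash
python3 - <<'E'
from h import *
o=ctrl.get_obs();print(o['time_s'],o['ee_pos'],np.degrees(o['eef_rot']),o['qpos'])
w=snap('wrist','w1.png');P=cloud(w);hsv=cv2.cvtColor(w['pixels'],cv2.COLOR_RGB2HSV)
m=(P[...,2]>.135)&(P[...,2]<.165)&(hsv[...,1]>110)
q=P[m];r=cv2.minAreaRect((q[:,:2]*1000).astype(np.float32));print(m.sum(),q.mean(0),r,np.percentile(q[:,2],[5,50,95]))
v,u=np.nonzero(m);print(u.min(),u.max(),v.min(),v.max())
E
```

```text
2.1 [0.50039627 0.02983929 0.23055679] [-1.79972493e+02  4.99749209e-03  7.43464976e+01] [-1.35376604e-02  1.71564570e-01  1.62018692e+00  3.99353196e-05
  1.35032756e+00  2.59658773e-01]
1653 [0.49436927 0.00878757 0.15056151] ((494.37457275390625, 8.25741958618164), (108.77519226074219, 11.80893611907959), 73.96072387695312) [0.14849197 0.15070789 0.15209658]
310 324 204 328
```

View pics/w1.png

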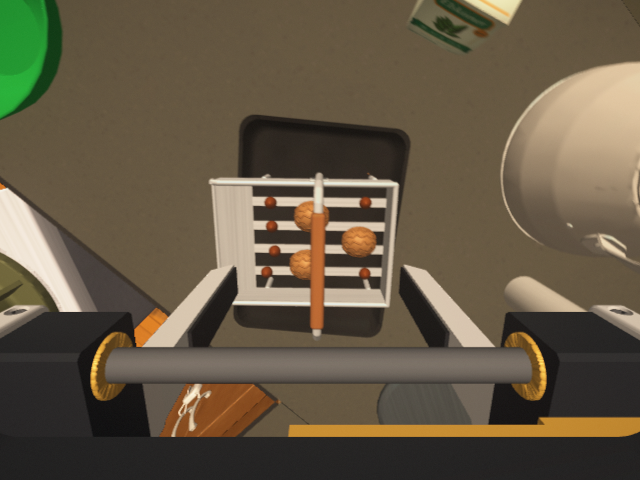

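>>> servo_tool([
  [70,0.002,0,0.015,0,0,0],
  [50,0.002,0,0.015,0,0,0],
  [40,0,0,0.015,0,0,0],
  [40,0,0,0.015,0,0,0],
  [40,0,0,0.015,0,0,0],
  [40,0,0,0.015,0,0,0],
  [40,0,0,0.015,0,0,0],
  [40,0,0,0.0005,0,0,0],
])

```text
time_s: 3.15
ee_pos: [0.5005, 0.0348, 0.1241]
eef_rot: [-3.14, 0.0, 1.301]
force: [-0.1, 0.3, -0.6]
grip_width: 0.0376
grip_force: 0.0
```

>>> servo_tool([
  [0,0,0,0,0,0,0],
  [0,0,0,0,0,0,0],
  [0,0,0,0,0,0,0],
  [0,0,0,0,0,0,0],
  [0,0,0,0,0,0,0],
  [0,0,0,0,0,0,0],
  [0,0,0,0,0,0,0],
  [0,0,0,0,0,0,0],
], force=60)

```text
time_s: 4.15
ee_pos: [0.5011, 0.0349, 0.1254]
eef_rot: [3.141, -0.0, 1.301]
force: [-0.4, 1.6, 6.1]
grip_width: 0.0115
grip_force: 60.0
```

>>> servo_tool([
  [0,0,0,-0.004,0,0,0],
  [0,0,0,-0.004,0,0,0],
  [0,0,0,-0.004,0,0,0],
  [0,0,0,-0.004,0,0,0],
  [0,0,0,-0.004,0,0,0],
  [0,0,0,0,0,0,0],
  [0,0.0,0,0,0,0,0],
  [0,0.0,0,0,0,0,0],
])

```text
time_s: 5.15
ee_pos: [0.5009, 0.0348, 0.1451]
eef_rot: [-3.141, 0.0, 1.301]
force: [0.4, -0.5, -4.2]
grip_width: 0.0114
grip_force: 60.0
```

>>> servo_tool([
  [0,0.008,0,0,0,0,0],
  [0,-0.016,0,0,0,0,0],
  [0,0.016,0,0,0,0,0],
  [0,-0.016,0,0,0,0,0],
  [0,0.016,0,0,0,0,0],
  [0,-0.016,0,0,0,0,0],
  [0,0.016,0,0,0,0,0],
  [0,-0.008,0,0,0,0,0],
])

```text
time_s: 6.15
ee_pos: [0.5012, 0.0356, 0.1453]
eef_rot: [3.141, -0.0, 1.302]
force: [-0.1, 0.1, -4.2]
grip_width: 0.0114
grip_force: 60.0
```

```bash
cat >> h.py <<'E'
def tilt():
    """handle bar line & walls from wrist view, in tool frame"""
    pass
E
python3 - <<'E'
from h import *
b=snap('side');a=snap('scene');w=snap('wrist')
cv2.imwrite('pics/c.png',np.hstack([cv2.resize(w['pixels'][150:350,190:420],(400,348)),cv2.resize(b['pixels'][200:320,260:398],(400,348))])[:,:,::-1])
o=ctrl.get_obs();print(o['ee_pos'],o['force'],o['moment'])
E
```

```text
[0.50092837 0.03461536 0.14525298] [-0.24132557 -0.29509866 -3.81602314] [0.05116189 0.05783968 0.03340427]
```

View pics/c.png

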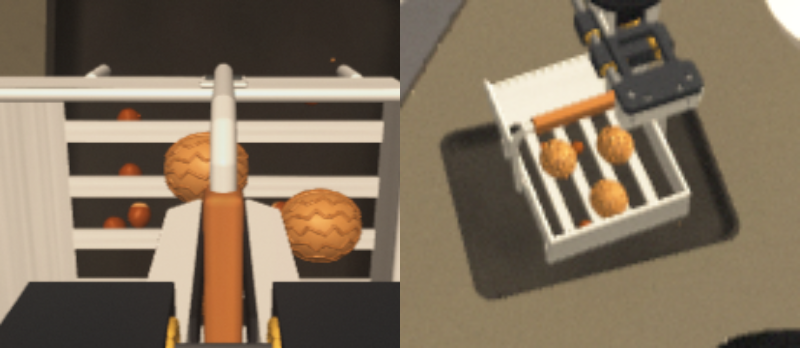

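Shaking works; the grip is steady and most hazelnuts have dropped or are dropping. One call harder, then look.

>>> servo_tool([
  [0,0.01,0,0,0,0,0],
  [0,-0.02,0,0,0,0,0],
  [0,0.02,0,0,0,0,0],
  [0,-0.02,0,0,0,0,0],
  [0,0.02,0,0,0,0,0],
  [0,-0.02,0,0,0,0,0],
  [0,0.02,0,0,0,0,0],
  [0,-0.01,0,0,0,0,0],
])

```text
time_s: 7.3
ee_pos: [0.5013, 0.0361, 0.1452]
eef_rot: [3.141, -0.0, 1.303]
force: [0.1, -0.1, -5.0]
grip_width: 0.0116
grip_force: 60.0
```

>>> servo_tool([
  [0,0.01,0.004,0,0,0,0],
  [0,-0.02,-0.008,0,0,0,0],
  [0,0.02,0.008,0,0,0,0],
  [0,-0.02,-0.008,0,0,0,0],
  [0,0.02,0.008,0,0,0,0],
  [0,-0.02,-0.008,0,0,0,0],
  [0,0.02,0.008,0,0,0,0],
  [0,-0.01,-0.004,0,0,0,0],
])

```text
time_s: 8.3
ee_pos: [0.5017, 0.0357, 0.1452]
eef_rot: [3.141, -0.0, 1.302]
force: [1.3, -0.6, -5.0]
grip_width: 0.0112
grip_force: 60.0
```

```bash
python3 - <<'E'
from h import *
o=ctrl.get_obs();print(o['time_s'],o['ee_pos'])
for n in('side','scene','wrist'):
    c=snap(n,'d_%s.png'%n);P=cloud(c);hsv=cv2.cvtColor(c['pixels'],cv2.COLOR_RGB2HSV).astype(int)
    m=((hsv[...,0]<14)&(hsv[...,1]>120)&(hsv[...,2]>40)&(P[...,2]<.12)&(P[...,2]>.008)&(np.hypot(P[...,0]-.49,P[...,1])<.17)).astype(np.uint8)
    k,l,s,ce=cv2.connectedComponentsWithStats(m)
    for i in range(1,k):
        if s[i,4]>4: print(n,s[i,4],ce[i].round(),np.nanmedian(P[l==i],0).round(3),np.nanmax(P[l==i][:,2]).round(3))
cs=[cv2.imread('pics/d_%s.png'%n) for n in('wrist','side')]
cv2.imwrite('pics/d.png',np.hstack([cv2.resize(cs[0][150:350,190:420],(400,348)),cv2.resize(cs[1][200:320,260:398],(400,348))]))
E
```

```text
8.3 [0.50169573 0.03570962 0.14520791]
side 12 [331. 247.] [0.456 0.056 0.014] 0.022
side 5 [323. 277.] [ 0.525 -0.024  0.017] 0.061
scene 5 [317. 232.] [0.61  0.076 0.016] 0.06
scene 8 [280. 264.] [0.451 0.055 0.017] 0.018
wrist 49 [369. 207.] [0.554 0.043 0.013] 0.016
wrist 17 [264. 213.] [0.456 0.063 0.012] 0.014
wrist 13 [265. 245.] [0.447 0.033 0.011] 0.014
wrist 85 [298. 261.] [0.483 0.027 0.072] 0.081
wrist 79 [354. 271.] [ 0.525 -0.017  0.012] 0.016
wrist 93 [270. 272.] [0.444 0.005 0.013] 0.017
wrist 7 [256. 275.] [0.428 0.004 0.01 ] 0.011
wrist 299 [371. 297.] [ 0.532 -0.018  0.078] 0.088
wrist 22 [273. 307.] [ 0.451 -0.006  0.072] 0.075
wrist 8 [307. 326.] [ 0.476 -0.026  0.081] 0.082
```

View pics/d.png

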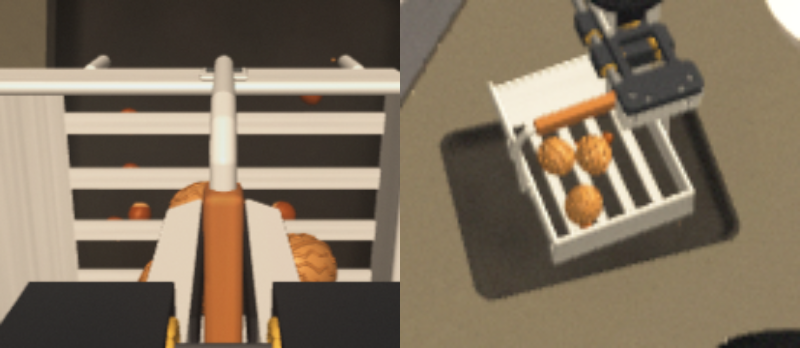

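All six hazelnuts now lie at pan level (wrist crop: (130,113), (130,167), (140,210), (113,222), (285,210), (310,97)); the three walnuts remain. Next: lift and move over the bowl.

```bash
cat > t.py <<'E'
from h import *
C=np.array([.484,.361])
def tip(psi,th,off=.029,back=.05,gz=.25):
    f=-np.array([np.cos(np.radians(psi)),np.sin(np.radians(psi))])
    G=np.r_[C-back*f,gz]
    Rr=Rt(psi,th);return G+Rr.apply([off,0,.019]),Rr
E
python3 - <<'E'
from t import *
d=np.load('s.npz')
for n in 'AB':
    P=d[n].reshape(-1,3);m=(P[:,2]>.09)&(P[:,2]<.5)&(P[:,0]>.4)&(P[:,0]<.9)&(P[:,1]>.3)&(P[:,1]<.75)
    q=P[m];print(n,m.sum())
    for z in(.1,.2,.3,.4):
        s=q[(q[:,2]>z)&(q[:,2]<z+.1)]
        if len(s):
            D=np.hypot(s[:,0]-.55,s[:,1]-.42);print(z,len(s),s[np.argsort(D)[:200:50]].round(3).tolist())
p,Rr=tip(45,0);print(p)
p0,R0=pose();st=(p0+[0,0,.09],R0)
rows(p,Rr,12,0,st)
E
```

```text
A 22228
0.1 2846 [[0.684, 0.48, 0.11], [0.695, 0.464, 0.168], [0.689, 0.483, 0.149], [0.688, 0.487, 0.147]]
0.2 5226 [[0.588, 0.435, 0.252], [0.598, 0.433, 0.267], [0.601, 0.43, 0.255], [0.58, 0.466, 0.258]]
0.3 7850 [[0.621, 0.451, 0.319], [0.624, 0.462, 0.302], [0.635, 0.445, 0.305], [0.635, 0.454, 0.342]]
0.4 5899 [[0.596, 0.437, 0.498], [0.592, 0.457, 0.493], [0.583, 0.469, 0.494], [0.612, 0.418, 0.487]]
B 5245
0.1 157 [[0.781, 0.327, 0.105], [0.408, 0.731, 0.177], [0.415, 0.744, 0.172], [0.404, 0.748, 0.108]]
0.2 1073 [[0.594, 0.442, 0.269], [0.603, 0.444, 0.268], [0.613, 0.435, 0.236], [0.619, 0.431, 0.24]]
0.3 101 [[0.513, 0.623, 0.32], [0.462, 0.708, 0.32], [0.447, 0.724, 0.377]]
0.4 3904 [[0.597, 0.446, 0.492], [0.611, 0.442, 0.5], [0.621, 0.411, 0.5], [0.624, 0.4, 0.489]]
[0.49884924 0.41686144 0.231     ]
[0, 0.0307, -0.0087, 0.0004, -0.0, -0.0, -0.088]
[0, 0.0313, -0.0059, 0.0004, -0.0, -0.0, -0.088]
[0, 0.0317, -0.0032, 0.0004, -0.0, -0.0, -0.088]
[0, 0.0319, -0.0004, 0.0004, -0.0, -0.0, -0.088]
[0, 0.0318, 0.0024, 0.0004, -0.0, -0.0, -0.088]
[0, 0.0314, 0.0052, 0.0004, -0.0, -0.0, -0.088]
[0, 0.0308, 0.0079, 0.0004, -0.0, -0.0, -0.088]
[0, 0.03, 0.0106, 0.0004, -0.0, -0.0, -0.088]
[0, 0.029, 0.0132, 0.0004, -0.0, -0.0, -0.088]
[0, 0.0277, 0.0157, 0.0004, -0.0, -0.0, -0.088]
[0, 0.0262, 0.0181, 0.0004, -0.0, -0.0, -0.088]
[0, 0.0245, 0.0203, 0.0004, -0.0, -0.0, -0.088]
per row mm 31.85858448899872 deg 5.041441385775633
```

>>> servo_tool([
  [0,0,0,-0.005,0,0,0],
  [0,0,0,-0.01,0,0,0],
  [0,0,0,-0.015,0,0,0],
  [0,0,0,-0.015,0,0,0],
  [0,0,0,-0.015,0,0,0],
  [0,0,0,-0.015,0,0,0],
  [0,0,0,-0.01,0,0,0],
  [0,0,0,-0.005,0,0,0],
])

```text
time_s: 9.45
ee_pos: [0.5011, 0.0348, 0.2358]
eef_rot: [3.141, -0.0, 1.301]
force: [-0.3, -0.1, -3.7]
grip_width: 0.0117
grip_force: 60.0
```

```bash
python3 - <<'E'
from h import *
d=np.load('s.npz')
for n,im in(('A','a'),('B','b')):
    P=d[n];hsv=cv2.cvtColor(d[im],cv2.COLOR_RGB2HSV).astype(int)
    m=(hsv[...,0]>5)&(hsv[...,0]<20)&(hsv[...,1]>120)&(P[...,2]>.2)&(P[...,2]<.6)&(P[...,1]>.2)&(P[...,1]<1.1)&(P[...,0]>.4)
    q=P[m];h=cv2.convexHull((q[:,:2]*1000).astype(np.int32))[:,0];print(n,m.sum(),h[::max(1,len(h)//12)].tolist(),np.percentile(q[:,2],[1,99]))
E
```

```text
A 20145 [[819, 268], [803, 302], [402, 997], [401, 988], [400, 815], [400, 689], [718, 211], [720, 208], [734, 215], [772, 237], [816, 263], [818, 266]] [0.2272798  0.50125085]
B 14558 [[817, 264], [816, 268], [796, 303], [539, 747], [493, 826], [485, 838], [484, 839], [480, 839], [400, 813], [400, 795], [401, 777], [404, 769], [412, 755], [492, 616], [711, 237], [722, 218], [726, 212], [732, 212], [786, 243], [806, 255], [814, 260], [815, 261]] [0.2270049  0.50399078]
```

```bash
python3 - <<'E'
from t import *
p,Rr=tip(120,0);print(p)
rows(p,Rr,16,0)
E
```

```text
[0.43388526 0.38980127 0.231     ]
[0, 0.0203, -0.01, 0.0003, 0.0, 0.0, -0.148]
[0, 0.0215, -0.0069, 0.0003, 0.0, 0.0, -0.148]
[0, 0.0223, -0.0036, 0.0003, 0.0, 0.0, -0.148]
[0, 0.0226, -0.0003, 0.0003, 0.0, 0.0, -0.148]
[0, 0.0224, 0.003, 0.0003, 0.0, 0.0, -0.148]
[0, 0.0217, 0.0063, 0.0003, 0.0, 0.0, -0.148]
[0, 0.0205, 0.0094, 0.0003, 0.0, 0.0, -0.148]
[0, 0.0189, 0.0123, 0.0003, 0.0, 0.0, -0.148]
[0, 0.0169, 0.015, 0.0003, 0.0, 0.0, -0.148]
[0, 0.0145, 0.0173, 0.0003, 0.0, 0.0, -0.148]
[0, 0.0118, 0.0192, 0.0003, 0.0, 0.0, -0.148]
[0, 0.0088, 0.0208, 0.0003, 0.0, 0.0, -0.148]
[0, 0.0057, 0.0219, 0.0003, 0.0, 0.0, -0.148]
[0, 0.0024, 0.0225, 0.0003, 0.0, 0.0, -0.148]
[0, -0.0009, 0.0226, 0.0003, 0.0, 0.0, -0.148]
[0, -0.0042, 0.0222, 0.0003, 0.0, 0.0, -0.148]
per row mm 22.582789539877886 deg 8.466801581398407
```

>>> servo_tool([
  [0,0.0203,-0.01,0,0,0,-0.148],
  [0,0.0215,-0.007,0,0,0,-0.148],
  [0,0.0223,-0.0036,0,0,0,-0.148],
  [0,0.0226,0,0,0,0,-0.148],
  [0,0.0224,0.003,0,0,0,-0.148],
  [0,0.0217,0.0063,0,0,0,-0.148],
  [0,0.0205,0.0094,0,0,0,-0.148],
  [0,0.019,0.0123,0,0,0,-0.148],
])

```text
time_s: 10.45
ee_pos: [0.467, 0.2131, 0.2349]
eef_rot: [-3.141, -0.0, 2.49]
force: [0.3, 0.4, -4.0]
grip_width: 0.0114
grip_force: 60.0
```

>>> servo_tool([
  [0,0.017,0.015,0,0,0,-0.148],
  [0,0.0145,0.0173,0,0,0,-0.148],
  [0,0.0118,0.0192,0,0,0,-0.148],
  [0,0.0088,0.0208,0,0,0,-0.148],
  [0,0.0057,0.022,0,0,0,-0.148],
  [0,0.0024,0.0225,0,0,0,-0.148],
  [0,-0.001,0.0226,0,0,0,-0.148],
  [0,-0.0042,0.0222,0,0,0,-0.148],
])

```text
time_s: 11.45
ee_pos: [0.433, 0.3907, 0.2347]
eef_rot: [-3.141, -0.001, -2.609]
force: [0.1, 0.2, -4.4]
grip_width: 0.0114
grip_force: 60.0
```

```bash
python3 - <<'E'
from t import *
o=ctrl.get_obs();print(o['time_s'],o['ee_pos'],np.degrees(o['eef_rot']),o['qpos'].round(3))
p,Rr=tip(120,50);rows(p,Rr,8,0)
# pan look
w=snap('side','e.png');P=cloud(w);hsv=cv2.cvtColor(w['pixels'],cv2.COLOR_RGB2HSV).astype(int)
m=((hsv[...,0]<14)&(hsv[...,1]>120)&(hsv[...,2]>40)&(P[...,2]<.03)&(P[...,2]>.006)&(np.hypot(P[...,0]-.49,P[...,1])<.2)).astype(np.uint8)
k,l,s,ce=cv2.connectedComponentsWithStats(m)
for i in range(1,k):
    if s[i,4]>4: print(s[i,4],ce[i].round(),np.nanmedian(P[l==i],0).round(3))
E
```

```text
11.45 [0.43299581 0.39074874 0.23474244] [-1.79984280e+02 -7.00478681e-02 -1.49512129e+02] [ 0.671  0.355  1.38  -0.     1.408 -1.431]
[0, -0.0001, 0.0017, -0.0004, -0.109, -0.001, 0.001]
[0, -0.0, 0.0017, -0.0002, -0.109, -0.001, 0.001]
[0, -0.0, 0.0017, -0.0, -0.109, -0.001, 0.001]
[0, -0.0, 0.0017, 0.0002, -0.109, -0.001, 0.001]
[0, -0.0, 0.0017, 0.0004, -0.109, -0.001, 0.001]
[0, -0.0, 0.0016, 0.0005, -0.109, -0.001, 0.001]
[0, -0.0, 0.0015, 0.0007, -0.109, -0.001, 0.001]
[0, -0.0, 0.0015, 0.0009, -0.109, -0.001, 0.001]
per row mm 1.704637603013157 deg 6.2522863464460325
18 [331. 247.] [0.456 0.054 0.015]
37 [311. 253.] [ 0.435 -0.003  0.014]
15 [320. 250.] [0.446 0.024 0.015]
18 [349. 274.] [0.556 0.043 0.014]
18 [324. 278.] [ 0.524 -0.023  0.014]
```

View pics/e.png

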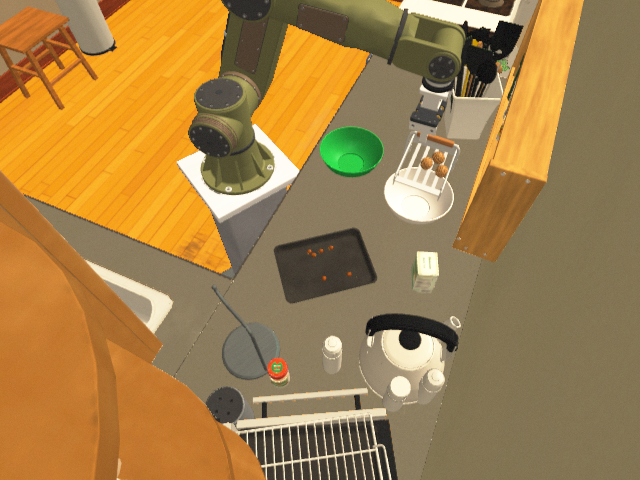

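The view shows six hazelnuts in the pan around (310–350, 247–278) and the sieve with its three walnuts over the white bowl (~430,165). Tip.

>>> servo_tool([
  [0,0,0.0017,-0.0004,-0.109,0,0],
  [0,0,0.0017,-0.0002,-0.109,0,0],
  [0,0,0.0017,0,-0.109,0,0],
  [0,0,0.0017,0.0002,-0.109,0,0],
  [0,0,0.0017,0.0004,-0.109,0,0],
  [0,0,0.0016,0.0005,-0.109,0,0],
  [0,0,0.0015,0.0007,-0.109,0,0],
  [0,0,0.0015,0.0009,-0.109,0,0],
])

```text
time_s: 12.5
ee_pos: [0.4268, 0.4014, 0.238]
eef_rot: [2.267, -0.0, -2.615]
force: [-1.0, 0.1, -3.9]
grip_width: 0.0115
grip_force: 60.0
```

```bash
python3 - <<'E'
from t import *
o=ctrl.get_obs();p,Rr=tip(120,50)
print(o['ee_pos'],p,np.degrees((pose()[1].inv()*Rr).as_rotvec()).round(1),o['qpos'].round(3))
c=snap('side');cv2.imwrite('pics/f.png',cv2.resize(c['pixels'][60:260,350:550],(600,600))[:,:,::-1])
E
```

```text
[0.42675999 0.40140019 0.23802409] [0.42660784 0.40240614 0.23778704] [ 0.1 -0.1  0.1] [ 0.332  0.415  1.52   0.857  1.481 -1.972]
```

View pics/f.png

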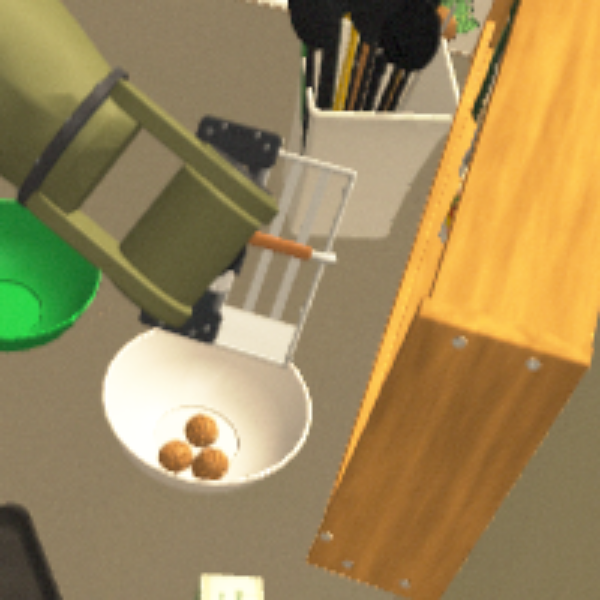

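Three walnuts are in the white bowl (blobs at (200,430), (175,455), (210,463)), and the sieve is empty. Level it and bring it in front of the hook.

```bash
python3 - <<'E'
from t import *
p,Rr=tip(120,0,gz=.275)
rows(p,Rr,8,0)
q=[.409,-.279,.256];rows(q,Rt(4),16,0,(p,Rr))
d=np.load('s.npz')
for n,(a,b,c,e) in(('A',(380,460,220,350)),('B',(205,300,280,380))):
    P=d[n][c:e,a:b].reshape(-1,3);I=d[n.lower()][c:e,a:b].reshape(-1,3).max(1)
    s=P[(P[:,2]>.233)&(P[:,2]<.28)&(I<130)&(P[:,0]<.66)&(P[:,0]>.48)]
    f=np.polyfit(s[:,0],s[:,1],1);print(n,len(s),np.degrees(np.arctan(f[0])),np.polyval(f,.531),'xmin',s[:,0].min())
    lo=s[s[:,2]<.24];print(lo[:,0].min(),lo[:,0].max(),np.median(lo,0))
E
```

```text
[0, -0.0001, 0.0008, -0.0028, 0.11, -0.001, 0.0]
[0, -0.0001, 0.0005, -0.0029, 0.11, -0.001, 0.0]
[0, -0.0001, 0.0002, -0.0029, 0.11, -0.001, 0.0]
[0, -0.0001, -0.0001, -0.0029, 0.11, -0.001, 0.0]
[0, -0.0001, -0.0004, -0.0029, 0.11, -0.001, 0.0]
[0, -0.0001, -0.0008, -0.0028, 0.11, -0.001, 0.0]
[0, -0.0001, -0.0011, -0.0027, 0.11, -0.001, 0.0]
[0, -0.0001, -0.0014, -0.0026, 0.11, -0.001, 0.0]
per row mm 2.938448852531589 deg 6.305023302121302
[0, 0.0222, -0.0354, 0.0, 0.0, 0.0, 0.127]
[0, 0.0176, -0.0379, 0.0, 0.0, 0.0, 0.127]
[0, 0.0127, -0.0399, 0.0, 0.0, 0.0, 0.127]
[0, 0.0075, -0.0411, 0.0, 0.0, 0.0, 0.127]
[0, 0.0023, -0.0418, 0.0, 0.0, 0.0, 0.127]
[0, -0.003, -0.0417, 0.0, 0.0, 0.0, 0.127]
[0, -0.0082, -0.041, 0.0, 0.0, 0.0, 0.127]
[0, -0.0134, -0.0396, 0.0, 0.0, 0.0, 0.127]
[0, -0.0183, -0.0376, 0.0, 0.0, 0.0, 0.127]
[0, -0.0229, -0.035, 0.0, 0.0, 0.0, 0.127]
[0, -0.0271, -0.0319, 0.0, 0.0, 0.0, 0.127]
[0, -0.0309, -0.0282, 0.0, 0.0, 0.0, 0.127]
[0, -0.0342, -0.0241, 0.0, 0.0, 0.0, 0.127]
[0, -0.037, -0.0196, 0.0, 0.0, 0.0, 0.127]
[0, -0.0391, -0.0147, 0.0, 0.0, 0.0, 0.127]
[0, -0.0407, -0.0097, 0.0, 0.0, 0.0, 0.127]
per row mm 41.829005306189636 deg 7.250000000000001
A 278 3.894121368930084 -0.29883077602706176 xmin 0.49122732017119
0.5016861511304729 0.6441311617287655 [ 0.53944441 -0.29814024  0.23614673]
B 258 3.888247506945776 -0.29849725691050666 xmin 0.49599953569046573
0.5098726881617455 0.6469415515267384 [ 0.53329902 -0.29831714  0.23594758]
```

>>> servo_tool([
  [0,0,0.0008,-0.0028,0.11,0,0],
  [0,0,0.0005,-0.0029,0.11,0,0],
  [0,0,0.0002,-0.0029,0.11,0,0],
  [0,0,0,-0.0029,0.11,0,0],
  [0,0,-0.0004,-0.0029,0.11,0,0],
  [0,0,-0.0008,-0.0028,0.11,0,0],
  [0,0,-0.0011,-0.0027,0.11,0,0],
  [0,0,-0.0014,-0.0026,0.11,0,0],
])

```text
time_s: 13.55
ee_pos: [0.4333, 0.3906, 0.2584]
eef_rot: [-3.129, 0.002, -2.615]
force: [-0.0, -0.4, -4.2]
grip_width: 0.0116
grip_force: 60.0
```

>>> servo_tool([
  [0,0.0222,-0.0354,0,0,0,0.127],
  [0,0.0176,-0.038,0,0,0,0.127],
  [0,0.0127,-0.04,0,0,0,0.127],
  [0,0.0075,-0.041,0,0,0,0.127],
  [0,0.0023,-0.042,0,0,0,0.127],
  [0,-0.003,-0.042,0,0,0,0.127],
  [0,-0.008,-0.041,0,0,0,0.127],
  [0,-0.0134,-0.0396,0,0,0,0.127],
])

```text
time_s: 14.55
ee_pos: [0.421, 0.0543, 0.2604]
eef_rot: [-3.137, 0.009, 2.648]
force: [1.0, 0.5, -3.5]
grip_width: 0.0116
grip_force: 60.0
```

>>> servo_tool([
  [0,-0.0183,-0.0376,0,0,0,0.127],
  [0,-0.023,-0.035,0,0,0,0.127],
  [0,-0.027,-0.032,0,0,0,0.127],
  [0,-0.031,-0.028,0,0,0,0.127],
  [0,-0.034,-0.024,0,0,0,0.127],
  [0,-0.037,-0.0196,0,0,0,0.127],
  [0,-0.039,-0.0147,0,0,0,0.127],
  [0,-0.041,-0.0097,0,0,0,0.127],
])

```text
time_s: 15.55
ee_pos: [0.4081, -0.2802, 0.2626]
eef_rot: [3.138, 0.009, 1.632]
force: [1.6, -0.4, -2.9]
grip_width: 0.0114
grip_force: 60.0
```

```bash
python3 - <<'E'
from t import *
o=ctrl.get_obs();print(o['time_s'],o['ee_pos'],np.degrees(o['eef_rot']),o['qpos'].round(3))
w=snap('wrist','g.png');P=cloud(w);p,Rr=pose()
hsv=cv2.cvtColor(w['pixels'],cv2.COLOR_RGB2HSV).astype(int);z=P[...,2]
m=(z>.265)&(z<.3)&(hsv[...,1]>110)&(hsv[...,0]<15)&(np.hypot(P[...,0]-p[0],P[...,1]-p[1])<.12)
q=P[m];print('bar tool-x range',Rr.inv().apply(q-p)[:,0].min(),Rr.inv().apply(q-p)[:,0].max(),m.sum(),'z',np.median(q[:,2]))
I=w['pixels'].max(-1)
m=(z>.225)&(z<.265)&(abs(P[...,1]+.2985)<.03)&(P[...,0]>.47)&(P[...,0]<.64)&(I<130)
s=P[m];print(m.sum());f=np.polyfit(s[:,0],s[:,1],1);print(np.degrees(np.arctan(f[0])),np.polyval(f,.531));print(s[np.argsort(s[:,0])][::max(1,len(s)//12)].round(3).tolist())
# tray walls
m=(z>.15)&(z<.235)&(hsv[...,1]<60)&(np.hypot(P[...,0]-p[0],P[...,1]-p[1])<.16)&(I>130)
t=Rr.inv().apply(P[m]-p);print('wall tool frame x,y pct',np.percentile(t,[1,5,50,95,99],axis=0).round(3).tolist())
E
```

```text
15.55 [ 0.40809034 -0.2801983   0.26262061] [179.80196672   0.5115287   93.50161619] [-0.673  0.131  1.593 -0.004  1.409 -0.734]
bar tool-x range -0.07637030096458071 0.02657634170568086 2827 z 0.28719355439514904
1901
3.8096192508015885 -0.29545968924764693
[[0.496, -0.299, 0.249], [0.5, -0.296, 0.255], [0.508, -0.296, 0.24], [0.52, -0.295, 0.237], [0.53, -0.294, 0.233], [0.539, -0.293, 0.232], [0.547, -0.296, 0.235], [0.555, -0.292, 0.238], [0.562, -0.294, 0.241], [0.568, -0.291, 0.242], [0.575, -0.29, 0.245], [0.581, -0.294, 0.25], [0.606, -0.289, 0.259]]
wall tool frame x,y pct [[-0.065, -0.11, 0.048], [-0.058, -0.107, 0.049], [0.006, -0.056, 0.082], [0.046, 0.078, 0.092], [0.048, 0.081, 0.094]]
```

View pics/g.png

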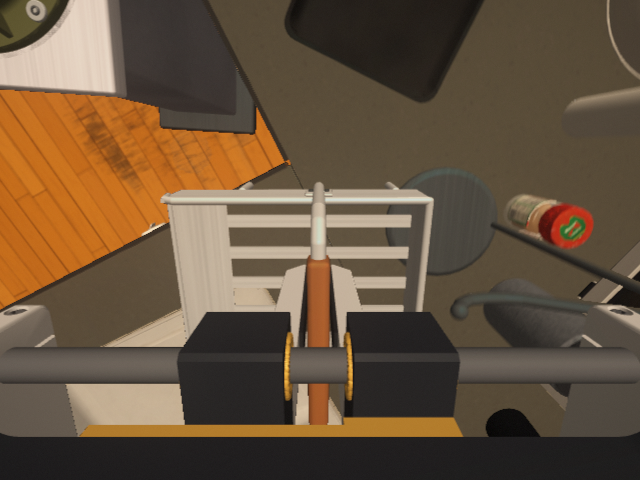

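Wrist view: bar centre is ~25 mm from the tool toward −tool x; hook tip at (460,308), ahead along tool y and lined up. Move in over the seat.

>>> servo_tool([
  [0,0,0.01,0,0,0,0],
  [0,0,0.016,0,0,0,0],
  [0,0,0.018,0,0,0,0],
  [0,0,0.018,0,0,0,0],
  [0,0,0.018,0,0,0,0],
  [0,0,0.018,0,0,0,0],
  [0,0,0.015,0,0,0,0],
  [0,0,0.008,0,0,0,0],
])

```text
time_s: 16.6
ee_pos: [0.5305, -0.2693, 0.2625]
eef_rot: [3.138, 0.007, 1.639]
force: [-0.7, -0.2, -3.9]
grip_width: 0.0114
grip_force: 60.0
```

```bash
python3 - <<'E'
from t import *
o=ctrl.get_obs();print(o['ee_pos'],o['force'],o['moment'])
c=snap('side');b=snap('scene');cv2.imwrite('pics/i.png',np.hstack([cv2.resize(c['pixels'][240:400,170:330],(400,400)),cv2.resize(b['pixels'][180:340,350:510],(400,400))])[:,:,::-1])
E
```

```text
[ 0.53049729 -0.26933835  0.26250686] [-0.7172144  -0.15113856 -3.88280365] [ 0.0689672   0.07712142 -0.0328397 ]
```

View pics/i.png

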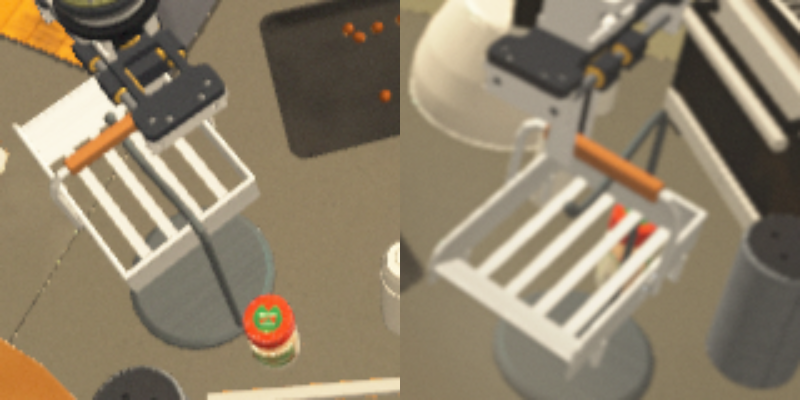

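The arm passes under the middle of the bar with the tip in front (left crop (110,118)). Lower.

>>> servo_tool([
  [0,0,0,0.005,0,0,0],
  [0,0,0,0.005,0,0,0],
  [0,0,0,0.005,0,0,0],
  [0,0,0,0.005,0,0,0],
  [0,0,0,0.005,0,0,0],
  [0,0,0,0.004,0,0,0],
  [0,0,0,0.003,0,0,0],
  [0,0,0,0.002,0,0,0],
])

```text
time_s: 17.7
ee_pos: [0.5292, -0.2709, 0.2285]
eef_rot: [3.138, 0.007, 1.637]
force: [0.2, -0.4, -2.8]
grip_width: 0.0115
grip_force: 60.0
```

>>> servo_tool([
  [0,0,0,0.001,0,0,0],
  [0,0,0,0.001,0,0,0],
  [0,0,0,0.001,0,0,0],
  [0,0,0,0,0,0,0],
  [0,0,0,0,0,0,0],
  [0,0,0,0,0,0,0],
  [0,0,0,0,0,0,0],
  [0,0,0,0,0,0,0],
])

```text
time_s: 18.7
ee_pos: [0.5293, -0.2709, 0.226]
eef_rot: [3.138, 0.007, 1.637]
force: [-0.7, 1.3, 5.4]
grip_width: 0.0113
grip_force: 60.0
```

>>> servo_tool([
  [0,0,0,-0.0008,0,0,0],
  [0,0,0,0,0,0,0],
  [15,0,0,0,0,0,0],
  [18,0,0,0,0,0,0],
  [25,0,0,0,0,0,0],
  [35,0,0,0,0,0,0],
  [35,0,0,0,0,0,0],
  [35,0,0,0,0,0,0],
])

```text
time_s: 19.7
ee_pos: [0.5292, -0.2709, 0.2265]
eef_rot: [3.138, 0.007, 1.637]
force: [1.0, 0.9, -0.0]
grip_width: 0.0327
grip_force: 0.0
```

```bash
python3 - <<'E'
from t import *
o=ctrl.get_obs();print(o['ee_pos'],o['force'],o['grip_width'])
c=snap('side');b=snap('scene');cv2.imwrite('pics/j.png',np.hstack([cv2.resize(c['pixels'][240:400,170:330],(400,400)),cv2.resize(b['pixels'][180:340,350:510],(400,400))])[:,:,::-1])
E
```

```text
[ 0.52920778 -0.27091721  0.22652492] [ 0.96704277  0.9495501  -0.02757313] 0.03270802937429698
```

View pics/j.png

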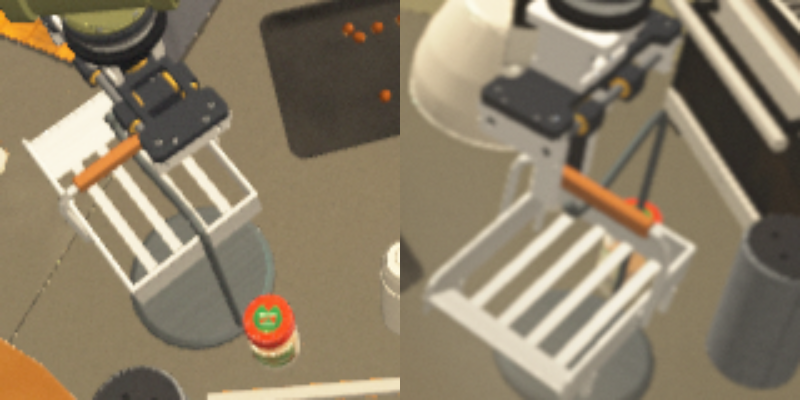

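The sieve hangs on the hook with the fingers open. Rise clear and let it settle.

>>> servo_tool([
  [35,0,0,-0.005,0,0,0],
  [35,0,0,-0.01,0,0,0],
  [35,0,0,-0.015,0,0,0],
  [35,0,0,-0.02,0,0,0],
  [35,0,0,-0.02,0,0,0],
  [35,0,0,-0.02,0,0,0],
  [35,0,0,-0.02,0,0,0],
  [35,0,0,-0.01,0,0,0],
])

```text
time_s: 20.8
ee_pos: [0.5288, -0.2701, 0.3485]
eef_rot: [3.136, 0.008, 1.637]
force: [-0.6, 0.5, -0.1]
grip_width: 0.0331
grip_force: 0.0
```

>>> servo_tool([
  [35,0,0,0,0,0,0],
  [35,0,0,0,0,0,0],
  [35,0,0,0,0,0,0],
  [35,0,0,0,0,0,0],
  [35,0,0,0,0,0,0],
  [35,0,0,0,0,0,0],
  [35,0,0,0,0,0,0],
  [35,0,0,0,0,0,0],
])

```text
time_s: 21.8
ee_pos: [0.5287, -0.2701, 0.3465]
eef_rot: [3.138, 0.007, 1.637]
force: [0.2, -0.1, 0.3]
grip_width: 0.0329
grip_force: 0.0
```

```bash
python3 - <<'E'
from t import *
o=ctrl.get_obs();print(o['ee_pos'],o['force'])
snap('side','k.png')
E
```

```text
[ 0.52874307 -0.27008477  0.34650002] [ 0.24349702 -0.07214674  0.25795124]
```

View pics/k.png

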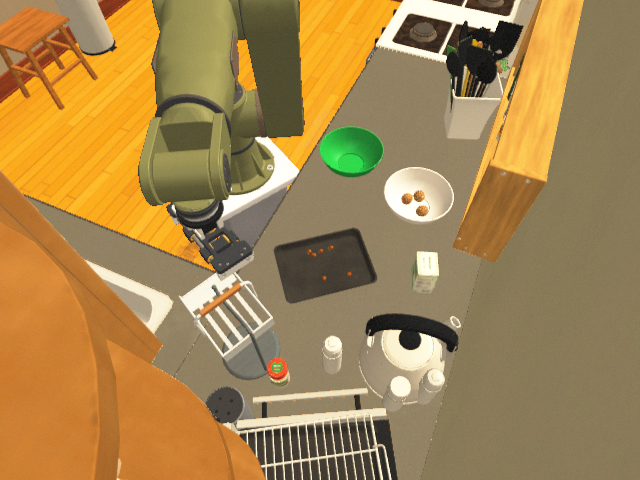

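The sieve hangs at (225,315), the walnuts are in the white bowl at (415,200), the six hazelnuts are in the pan, and the bystanders haven't moved.

```bash
python3 -c "
from station import ctrl
print(ctrl.hand_in())"
```

```text
the job is handed in; nothing more can be done
None
```

The job is handed in at about 22 s: all six hazelnuts are in the pan, the three walnuts are in the white bowl, and the empty sieve hangs on the hook with the gripper clear of it.

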